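Set the plate-sizing fence to the green notch

TASK

The next crate holds plates of the green size. With the fingertips, push the blue sliding fence of the sizing board along its rail, through the other notches if they come first, until it clicks into the notch beside the green tab, and leave it seated there. Only push the fence, never pinch it or lift it, and leave the crockery and the tape roll around the board where they stand.

Things in the scene. Friction and masses are not known exactly. Their poses are not given: they have to be found in the camera images.
- board: sizing board: plywood, 200 (its x) by 400 (its y) by 14 mm, fixed flat on the table; origin at the centre of its underside. A 24 mm wide rail (top 32 mm above the table) runs along its y axis at x = 0, with low black end blocks (top 34 mm). Three notches, each between two small steel ridges on the rail's +x side, lie at board y = -30, +30 and +90 mm
- fence_mid (a point): centre of the blue fence: a bar 110 mm across the rail (board x), 30 mm thick along the rail, 36 to 92 mm above the table (this point: 64 mm), centred over the rail. A white line on its top and a white pointer at its +x end mark its middle. Its axes are the board's
- fence_slide (a joint): travel of the fence along the rail to the board's +y, m, 0 to 0.28: the fence's middle is at board y = value - 0.14. It starts short of all notches, at 0 to 0.07. About 1 N of friction; it stays where it is left. A spring roller under it meets a ridge 15 mm before a notch's centre and tops it 8 mm before (see face_back)
- fence_lift (a joint): how far the fence is lifted off its shoe, m: 0 resting (held by its weight, about 0.3 kg), up to 0.04. Should stay 0
- face_back: the fence's flat face (110 by 56 mm) to the board's -y, 15 mm from its middle: push here towards the notches. It takes about 8 N to pass a ridge; then the force dips and the fence snaps ahead into the notch. Let go within 4 mm of a notch's centre, it centres itself to about 1 mm. Origin at table height, 12 mm to -y of the fence's middle
- face_front: the opposite face of the fence, looking to +y, 15 mm to +y of the fence's middle. Origin at table height, 12 mm to +y of the fence's middle
- tab_red: red tab, 28 (across) by 20 (along the rail) by 10 mm, fixed on the board, centred beside one of the three notches (84 mm to the board's +x of the rail). Which colour is at which notch changes. Origin at the centre of its underside, 14 mm above the table; its y axis runs along the rail
- tab_yellow: yellow tab, 28 (across) by 20 (along the rail) by 10 mm, fixed on the board, centred beside one of the three notches (84 mm to the board's +x of the rail). Which colour is at which notch changes. Origin at the centre of its underside, 14 mm above the table; its y axis runs along the rail
- tab_green: green tab, 28 (across) by 20 (along the rail) by 10 mm, fixed on the board, centred beside one of the three notches (84 mm to the board's +x of the rail). Which colour is at which notch changes. Origin at the centre of its underside, 14 mm above the table; its y axis runs along the rail
- mug_blue: light blue mug, 80 wide, 90 tall mm, loose, a bystander standing by the board; origin at the centre of its underside
- mug_black: black mug, 80 wide, 90 tall mm, loose, a bystander standing by the board; origin at the centre of its underside
- bowl: white bowl, 120 wide, 55 tall mm, loose, a bystander standing by the board; origin at the centre of its underside
- plate: cream plate, 200 wide, 22 tall mm, loose, a bystander standing by the board; origin at the centre of its underside
- cup: dark green cup, 64 wide, 60 tall mm, loose, a bystander standing by the board; origin at the centre of its underside
- tape_roll: brown roll of tape, 80 wide, 25 tall mm, loose, a bystander standing by the board; origin at the centre of its underside

How it is judged:
At the end, for the whole second after the job is handed in: The fence rests in the notch beside the green tab: its middle within 3 mm of the tab's middle along the rail, at rest, and sitting down on its shoe (lifted less than 2 mm) (y of fence_mid in the frame of tab_green between -0.003 and 0.003 m and value of joint fence_lift below 0.002 m and velocity of joint fence_slide between -0.005 and 0.005 m/s); the robot touches nothing.
It fails at once if the fence is lifted more than 8 mm (value of joint fence_lift above 0.008 m).
It fails at once if the fence is pinched: the fingers press on its back and its front face at once, more than 1 N on each (contact force between the fingers and face_back above 1 N and contact force between the fingers and face_front above 1 N).
It fails at once if a mug, the bowl, the plate, the cup or the tape roll is moved more than 15 mm (distance of any of mug_blue, mug_black, bowl, plate, cup, tape_roll from where it was at the start of the episode above 0.015 m).
It also fails if it takes over 45 s, if anything falls off the work surface, if the arm or the gripper's body presses on something with over 40 N, if the wrist force passes 120 N, or if a joint passes its speed limit or range.

ROBOT

A 7-joint arm with a two-finger parallel gripper is mounted at the origin on the work surface. World frame = base frame: x ahead of the robot, y to its left, z up, the work surface at z = 0. Lengths are in m, angles in rad, forces in N, time in s.
With the tool pointing down it reaches from about 0.35 to 0.9 m from the base axis. Payload 7.2 kg.
Tool frame: the origin (TCP) lies at the very end of the fingers, on their centre line; the grasp point (between the pads) lies env.grip_point_offset behind it (env.grip_point_offset is the distance from the TCP to the grasp point, in m); y points along the fingers, x is the direction in which the jaws open and shut, and the axes are right-handed (so a half turn about y gives the same grasp; the last joint's range is limited). The gripper opens to 85 mm and grips with 20 to 120 N. Pads are 22 mm wide; open, the fingers measure 114 mm over their backs; the gripper's body (76 mm by 85 mm) begins 54 mm behind the grasp point. The pads swing forward as they close: fully open they stand 13 mm farther back than shut.
Start: joints at [1.144, 0.411, -0.013, 1.596, 0.006, 1.134, -0.082], TCP at [0.219, -0.585, 0.231] pointing down, gripper open.
Joint ranges: [-2.95, 2.95], [-0.29, 1.99], [-1.47, 1.44], [0.14, 2.54], [-1.03, 4.17], [0.13, 1.85], [-2.86, 2.86]. Speed limits (rad/s): [2.39, 2.39, 3.01, 3.01, 3.14, 3.14, 3.14].

INTERFACE

Orientations are given as a unit quaternion [w, x, y, z].
In Python, from cell import env, cams, order gives the robot as it stands.
- The arm moves only by the tool carry_out, never from a script. Its argument "motion" is a list of rows, each a list of 3 entries, a list of its own where there are three numbers: the opening, from -1 (shut) to 1 (fully open), so that 0 is half open, then the shift along the tool's x, y, z in mm, then the turn, a rotation vector about the tool's x, y, z in degrees. A call has 1 to 8 rows; each row is the pose to reach, as a shift and turn from the pose commanded when the call began, along the tool's axes at that moment; what a row does not reach only later rows make up. A row lasts 1/12 s, in which the tool goes at most 41.7 mm and 7.16 degrees, less where a joint would pass 70% of its speed; a pose out of reach is approached as far as the arm can. A call with a gripper value outside its range is refused whole. The fingers move at their own pace and stop on an object; the grip force is fixed at half the most. Time passes only in rows, so rows that repeat a pose let the fingers close. It gives the time, the measured TCP pose, the force and the opening at its end, in the units of the state.
- env.read_state(): the state, without advancing time (a new reading comes with each control period).
- cams.grab_frame(name): name is "scene" or "top"; returns (picture, depth): 384x512x3 uint8, blue, green, red; 384x512 float32, m along the optical axis (not along the pixel's ray), 0 where there is no reading.
- cams.get_calibration(name): a dict with "fx", "fy", "cx", "cy" (pixels), "origin" and "attitude" of the camera in the world. Camera axes: x right, y up, looking along -z (the intrinsics and any distortion apply to the point x, -y, -z); pixel columns grow to the right and rows downward; lengths in m; the calibration is good to about 2 mm. A picture is of the moment at which its call begins. get_calibration takes no time and is no camera call.
- order.close_job(): hands the job in, once; it reports no verdict.
The state is a dict: "time_s": time; "joint_positions": joint angles; "qvel": joint speeds; "joint_efforts": joint torques, N m; "tool_pos": TCP position; "ee_rot": TCP orientation; "ft_force": force on the tool from outside, world axes, zero at the start; "moment": the same for the moment, N m; "finger_gap": opening from 0.0 (shut) to 1.0 (fully open).
Only numpy, scipy, OpenCV 4.12 (cv2) and the standard library are available. Lean on these libraries where they do the work, as an engineer would, in place of code of your own. Each camera call takes 0.05 s, during which the arm holds its last target. There are 200 camera calls.

## Working session

There is one attempt and no reset: what is moved stays moved. The work goes in short steps, Python scripts to look and compute and a tool call to move; the robot and the scene stay as the last step left them, time stands still between calls to the robot, and variables do not carry over. Pictures are saved under pics/ and viewed, about 8 in all and at most 12, crops included, and the job is handed in when it is done.

Besides the shell and the picture viewer there is one more tool, called after "Call:" in YAML: its name, and indented under it one key for each argument. carry_out: Moves the arm, as the interface text tells. Its arguments: {"type":"object","properties":{"motion":{"type":"array","items":{"type":"array"}}},"required":["motion"]}

```bash
mkdir -p pics; ls; cat > h.py <<'E'
import numpy as np, cv2
from cell import env, cams, order
from scipy.spatial.transform import Rotation as R
def rot(a):
    a=np.array(a,float)
    return a if a.shape==(3,3) else R.from_quat(a[[1,2,3,0]]).as_matrix()
def pts(name,depth):
    c=cams.get_calibration(name); v,u=np.mgrid[:384,:512]
    p=np.stack([(u-c['cx'])/c['fx'],-(v-c['cy'])/c['fy'],-np.ones_like(u,float)],-1)*depth[...,None]
    return p@rot(c['attitude']).T+np.array(c['origin'])
E
python3 - <<'E'
from h import *
for n in('scene','top'):
    p,d=cams.grab_frame(n); cv2.imwrite(f'pics/{n}0.png',p); np.save(n+'0.npy',d); print(cams.get_calibration(n))
s=env.read_state(); print(s, env.grip_point_offset)
E
```

```text
pics
{'fx': 354.7278308732158, 'fy': 354.7278308732158, 'cx': 254.47360181739674, 'cy': 194.55725830253851, 'origin': array([0.91701826, 0.33845217, 0.74278891]), 'attitude': array([0.35606284, 0.11370419, 0.27857531, 0.88469566])}
{'fx': 362.06601386725316, 'fy': 362.06601386725316, 'cx': 260.7855626232183, 'cy': 194.9495915548779, 'origin': array([0.44795687, 0.01571515, 1.10215399]), 'attitude': array([-0.69842288, -0.03263654,  0.04811756,  0.71331973])}
{'time_s': 0.1, 'joint_positions': array([ 1.1438294 ,  0.41182784, -0.01274179,  1.59697405,  0.00556678,
        1.13430834, -0.0822041 ]), 'qvel': array([-0.00156049, -0.00237901, -0.00014295, -0.00191571, -0.00058768,
        0.00118221,  0.00022898]), 'joint_efforts': array([ 3.12919779e-03, -6.01828551e+01,  6.84893187e-01, -3.00087154e+01,
        1.40816916e-02,  6.46314496e-03,  4.31043600e-05]), 'tool_pos': array([ 0.21927881, -0.58478058,  0.23052645]), 'ee_rot': array([ 0.58147504, -0.58091494,  0.40319886, -0.40231243]), 'ft_force': array([-0.37593709, -0.22615928, -0.76095449]), 'moment': array([ 0.03027262, -0.03891485, -0.00345203]), 'finger_gap': 1.0015707150934892} 0.0187
```

View pics/top0.png

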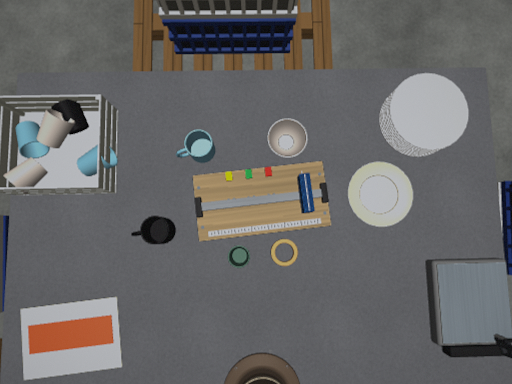

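View pics/scene0.png

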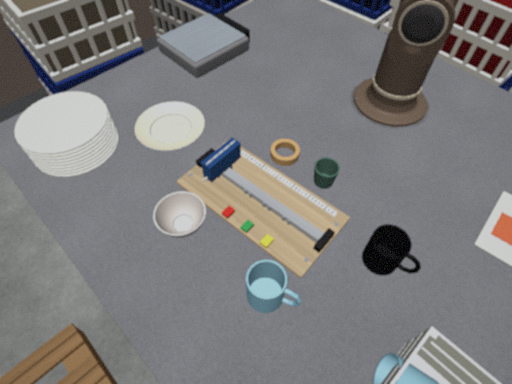

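The top view shows the yellow, green and red tabs at (228,176), (249,174) and (268,171), with the fence at (306,193). The board's +x points up and +y points left, so the fence is pushed left through red to green. In the scene view the fence's back side faces the plate, and the space there is free.

```bash
cat >> h.py <<'E'
HSV={'red':((0,180,90),(6,255,255)),'yellow':((26,180,90),(34,255,255)),'green':((50,150,60),(75,255,255)),'blue':((105,120,40),(125,255,255))}
def cen(pic,col,win):
    x0,y0,x1,y1=win; m=cv2.inRange(cv2.cvtColor(pic,cv2.COLOR_BGR2HSV),*HSV[col]); w=np.zeros_like(m); w[y0:y1,x0:x1]=m[y0:y1,x0:x1]
    n,_,st,c=cv2.connectedComponentsWithStats(w); i=1+np.argmax(st[1:,4]); return c[i],st[i],w
def ray(name,uv,z):
    c=cams.get_calibration(name); d=rot(c['attitude'])@np.array([(uv[0]-c['cx'])/c['fx'],-(uv[1]-c['cy'])/c['fy'],-1]); o=np.array(c['origin'])
    return o+d*(z-o[2])/d[2]
E
python3 - <<'E'
from h import *
W={'top':{'t':(200,160,290,185),'f':(285,165,330,225)},'scene':{'t':(205,195,290,255),'f':(195,130,250,190)}}
for n in W:
    p=cv2.imread(f'pics/{n}0.png'); P=pts(n,np.load(n+'0.npy'))
    for c in('red','green','yellow'):
        uv,st,_=cen(p,c,W[n]['t']); print(n,c,uv.round(1),st[4],ray(n,uv,.024 if n=='top' else .021).round(4),P[int(uv[1]+.5),int(uv[0]+.5)].round(3))
    uv,st,m=cen(p,'blue',W[n]['f']); q=P[m>0]; q=q[(q[:,2]>.086)&(q[:,2]<.1)]
    print('fence top',len(q),q.mean(0).round(4),q.min(0).round(3),q.max(0).round(3), np.linalg.svd((q-q.mean(0))[:,:2],full_matrices=0)[2][0], cv2.minAreaRect(q[:,:2].astype(np.float32)*1000))
print(rot(env.read_state()['ee_rot']).round(3))
E
```

```text
top red [268.  171.3] 48 [ 0.6429 -0.0328  0.024 ] [ 0.644 -0.033  0.024]
top green [248.3 173.5] 46 [0.6374 0.0268 0.024 ] [0.64  0.028 0.019]
top yellow [228.6 175.8] 52 [0.6313 0.0864 0.024 ] [0.631 0.085 0.025]
fence top 299 [ 0.569  -0.1352  0.0911] [ 0.516 -0.154  0.086] [ 0.622 -0.117  0.097] [-0.99483554 -0.10150001] ((569.205078125, -136.2093048095703), (106.54171752929688, 29.64637565612793), 5.621670722961426)
scene red [228.  211.6] 67 [ 0.6454 -0.0327  0.021 ] [ 0.647 -0.03   0.024]
scene green [246.6 225.8] 39 [0.64   0.0271 0.021 ] [0.641 0.03  0.025]Traceback (most recent call last):
  File "<stdin>", line 6, in <module>
  File "h.py", line 14, in cen
    n,_,st,c=cv2.connectedComponentsWithStats(w); i=1+np.argmax(st[1:,4]); return c[i],st[i],w
                                                      ~~~~~~~~~^^^^^^^^^^
    return _wrapfunc(a, 'argmax', axis=axis, out=out, **kwds)
    return bound(*args, **kwds)
ValueError: attempt to get argmax of an empty sequence
```

Call:
carry_out:
  motion:
    - [-1,[-16,0,31],[0,-5,0]]
    - [-1,[-32,0,63],[0,-10,0]]
    - [-1,[-48,0,94],[0,-15,0]]
    - [-1,[-64,0,125],[0,-20,0]]
    - [-1,[-79,0,157],[0,-25,0]]
    - [-1,[-95,0,188],[0,-30,0]]
    - [-1,[-111,0,219],[0,-35,0]]
    - [-1,[-127,0,250],[0,-40,0]]

```text
time_s: 0.77
tool_pos: [0.4096, -0.377, 0.2311]
ee_rot: [0.684, -0.684, 0.178, -0.178]
ft_force: [1.6, -1.5, -0.5]
finger_gap: 0.008
```

```bash
cat > plan.py <<'E'
from h import *
import sys
# target: along (mm from green notch, board y), across (board x), z mm, jaw angle deg
N=np.array([.5548,.0187]); th=np.radians(5.55); ex=np.array([np.cos(th),np.sin(th)]); ey=np.array([-ex[1],ex[0]])
s=env.read_state(); T=rot(s['ee_rot']); p=s['tool_pos']
print('t',s['time_s'],'p',p.round(4),'F',np.round(s['ft_force'],1),'along',((p[:2]-N)@ey*1e3).round(1),'across',((p[:2]-N)@ex*1e3).round(1),'gap',round(s['finger_gap'],2))
a,c,z=map(float,sys.argv[1:4])
g=np.append(N+a/1e3*ey+c/1e3*ex,z/1e3)
G=np.array([np.append(ex,0),[0,0,-1],np.append(-ey,0)]).T
G[:,2]=np.cross(G[:,0],G[:,1])
print('shift',(T.T@(g-p)*1e3).round(1),'turn',np.degrees(R.from_matrix(T.T@G).as_rotvec()).round(1),'|z|',T[2].round(3))
E
python3 plan.py -217 0 200
```

```text
t 0.7667 p [ 0.4096 -0.377   0.2311] F [ 1.6 -1.5 -0.5] along -379.8 across -182.8 gap 0.01
shift [ 57.4  31.1 238. ] turn [ -0.  -34.8  -0. ] |z| [-0. -1. -0.]
```

Call:
carry_out:
  motion:
    - [-1,[8,4,33],[0,-5,0]]
    - [-1,[16,8,66],[0,-10,0]]
    - [-1,[24,12,99],[0,-15,0]]
    - [-1,[32,16,132],[0,-20,0]]
    - [-1,[40,20,165],[0,-25,0]]
    - [-1,[48,24,200],[0,-30,0]]
    - [-1,[57,31,238],[0,-34.8,0]]
    - [-1,[57,31,238],[0,-34.8,0]]

```text
time_s: 1.43
tool_pos: [0.5795, -0.1904, 0.1989]
ee_rot: [0.708, -0.704, -0.039, 0.038]
ft_force: [0.2, 0.4, -0.1]
finger_gap: 0.001
```

```bash
python3 plan.py -217 0 56; python3 - <<'E'
from h import *
p,d=cams.grab_frame('scene'); cv2.imwrite('pics/s1.png',cv2.resize(p[60:330,80:400],None,fx=2.2,fy=2.2))
E
```

```text
t 1.4333 p [ 0.5795 -0.1904  0.1989] F [ 0.2  0.4 -0.1] along -210.5 across 4.4 gap 0.0
shift [ -4.7 142.8  -7.2] turn [-0.3  0.6  0.1] |z| [ 0.002 -1.     0.005]
```

View pics/s1.png

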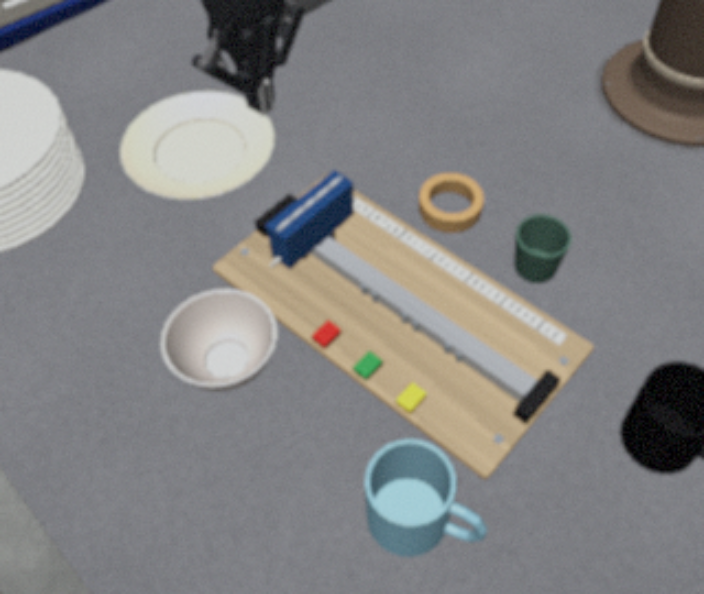

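The enlarged view shows the fence at about (310,220) and the fingertips at (260,100), hanging behind it. The plate, bowl and cups are clear of the path.

Call:
carry_out:
  motion:
    - [-1,[-2,30,-3],[0,0.6,0]]
    - [-1,[-4,60,-7],[0,0.6,0]]
    - [-1,[-5,90,-7],[0,0.6,0]]
    - [-1,[-5,115,-7],[0,0.6,0]]
    - [-1,[-5,132,-7],[0,0.6,0]]
    - [-1,[-5,141,-7],[0,0.6,0]]
    - [-1,[-5,141,-7],[0,0.6,0]]

```text
time_s: 2.07
tool_pos: [0.5693, -0.2073, 0.0571]
ee_rot: [0.707, -0.706, -0.027, 0.03]
ft_force: [-0.0, -0.7, 0.6]
finger_gap: 0.002
```

```bash
python3 plan.py -182 0 56
```

```text
t 2.0667 p [ 0.5693 -0.2073  0.0571] F [-0.  -0.7  0.6] along -226.3 across -7.4 gap 0.0
shift [ 6.7  1.1 44.4] turn [-0.1 -0.9 -0.2] |z| [-0.004 -1.     0.001]
```

Call:
carry_out:
  motion:
    - [-1,[2,0,10],[0,-0.6,0]]
    - [-1,[4,0,20],[0,-0.6,0]]
    - [-1,[6,0,28],[0,-0.6,0]]
    - [-1,[6,0,34],[0,-0.6,0]]
    - [-1,[6,0,40],[0,-0.6,0]]
    - [-1,[6,0,46],[0,-0.6,0]]
    - [-1,[6,0,52],[0,-0.6,0]]
    - [-1,[6,0,52],[0,-0.6,0]]

```text
time_s: 2.73
tool_pos: [0.573, -0.1527, 0.0596]
ee_rot: [0.706, -0.706, -0.034, 0.034]
ft_force: [-0.8, 0.5, -0.2]
finger_gap: 0.001
```

```bash
cat > look.py <<'E'
from h import *
import sys
exec(open('plan.py').read().split("a,c,z=")[0])
p,d=cams.grab_frame('top'); P=pts('top',d)
_,_,m=cen(p,'blue',(200,160,330,225)); q=P[m>0]; q=q[(q[:,2]>.082)&(q[:,2]<.1)]
A=(q[:,:2]-N)@ey*1e3
print('blue top n',len(q),'z',np.median(q[:,2]).round(4),'along 2..98%',np.percentile(A,[2,50,98]).round(1),'front-15 =',(np.percentile(A,98)-15).round(1))
cv2.imwrite(f'pics/{sys.argv[1]}.png',cv2.resize(p[120:290,170:400],None,fx=3.2,fy=3.2))
E
python3 look.py t2
```

```text
t 2.7333 p [ 0.573  -0.1527  0.0596] F [-0.8  0.5 -0.2] along -172.4 across 1.5 gap 0.0
blue top n 267 z 0.0911 along 2..98% [-158.1 -139.  -129.6] front-15 = -144.6
```

Call:
carry_out:
  motion:
    - [-1,[0,0,6],[0,0,0]]
    - [-1,[0,0,12],[0,0,0]]
    - [-1,[0,0,18],[0,0,0]]
    - [-1,[0,0,24],[0,0,0]]
    - [-1,[0,0,29],[0,0,0]]
    - [-1,[0,0,34],[0,0,0]]
    - [-1,[0,0,39],[0,0,0]]
    - [-1,[0,0,40],[0,0,0]]

```text
time_s: 3.45
tool_pos: [0.5691, -0.1131, 0.0593]
ee_rot: [0.707, -0.706, -0.033, 0.034]
ft_force: [-0.7, -1.2, 0.0]
finger_gap: 0.004
```

```bash
python3 look.py t3
```

```text
t 3.45 p [ 0.5691 -0.1131  0.0593] F [-0.7 -1.2  0. ] along -132.6 across 1.5 gap 0.0
blue top n 229 z 0.0911 along 2..98% [-118.2  -98.4  -90.3] front-15 = -105.3
```

View pics/t3.png

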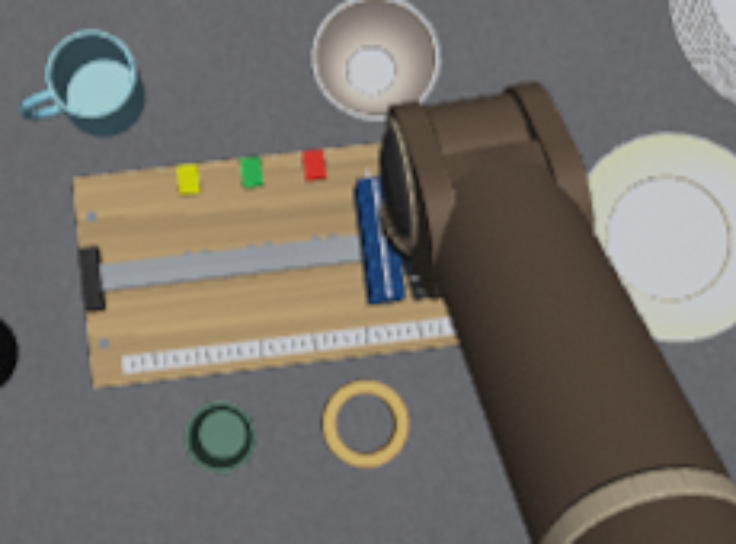

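The picture shows the fence at (380,240), with the fingers behind it and pushing it squarely. The red tab at (315,165) comes next, then green at (252,172). The bystanders are untouched.

Call:
carry_out:
  motion:
    - [-1,[0,0,6],[0,0,0]]
    - [-1,[0,0,12],[0,0,0]]
    - [-1,[0,0,18],[0,0,0]]
    - [-1,[0,0,24],[0,0,0]]
    - [-1,[0,0,28],[0,0,0]]
    - [-1,[0,0,32],[0,0,0]]
    - [-1,[0,0,36],[0,0,0]]
    - [-1,[0,0,40],[0,0,0]]

```text
time_s: 4.17
tool_pos: [0.5657, -0.0775, 0.0594]
ee_rot: [-0.705, 0.708, 0.032, -0.032]
ft_force: [0.4, -7.4, -1.2]
finger_gap: 0.004
```

```bash
python3 look.py t4
```

```text
t 4.1667 p [ 0.5657 -0.0775  0.0594] F [ 0.4 -7.4 -1.2] along -96.8 across 1.5 gap 0.0
blue top n 168 z 0.0912 along 2..98% [-83.1 -62.5 -55.3] front-15 = -70.3
```

Call:
carry_out:
  motion:
    - [-1,[0,0,4],[0,0,0]]
    - [-1,[0,0,8],[0,0,0]]
    - [-1,[0,0,12],[0,0,0]]
    - [-1,[0,0,16],[0,0,0]]
    - [-1,[0,0,20],[0,0,0]]
    - [-1,[0,0,24],[0,0,0]]
    - [-1,[0,0,27],[0,0,0]]
    - [-1,[0,0,30],[0,0,0]]

```text
time_s: 4.88
tool_pos: [0.5624, -0.0437, 0.0593]
ee_rot: [0.707, -0.706, -0.033, 0.033]
ft_force: [-0.5, -1.0, 0.5]
finger_gap: 0.001
```

```bash
python3 look.py t5
```

```text
t 4.8833 p [ 0.5624 -0.0437  0.0593] F [-0.5 -1.   0.5] along -62.9 across 1.6 gap 0.0
blue top n 86 z 0.0916 along 2..98% [-43.3 -28.1 -21.8] front-15 = -36.8
```

Call:
carry_out:
  motion:
    - [-1,[0,0,4],[0,0,0]]
    - [-1,[0,0,8],[0,0,0]]
    - [-1,[0,0,12],[0,0,0]]
    - [-1,[0,0,16],[0,0,0]]
    - [-1,[0,0,20],[0,0,0]]
    - [-1,[0,0,23],[0,0,0]]
    - [-1,[0,0,25],[0,0,0]]
    - [-1,[0,0,25],[0,0,0]]

```text
time_s: 5.6
tool_pos: [0.5604, -0.0215, 0.0594]
ee_rot: [-0.706, 0.707, 0.033, -0.033]
ft_force: [-0.3, -5.8, 0.9]
finger_gap: 0.002
```

```bash
python3 look.py t6
```

```text
t 5.6 p [ 0.5604 -0.0215  0.0594] F [-0.3 -5.8  0.9] along -40.6 across 1.7 gap 0.0
blue top n 45 z 0.0907 along 2..98% [-11.4  -5.7  -1.3] front-15 = -16.3
```

Call:
carry_out:
  motion:
    - [-1,[0,0,1],[0,0,0]]
    - [-1,[0,0,2],[0,0,0]]
    - [-1,[0,0,3],[0,0,0]]
    - [-1,[0,0,3],[0,0,0]]

```text
time_s: 5.98
tool_pos: [0.5603, -0.0208, 0.0595]
ee_rot: [-0.705, 0.708, 0.032, -0.032]
ft_force: [1.5, -9.8, 1.8]
finger_gap: 0.003
```

Call:
carry_out:
  motion:
    - [-1,[0,0,1],[0,0,0]]
    - [-1,[0,0,2],[0,0,0]]
    - [-1,[0,0,2],[0,0,0]]

```text
time_s: 6.23
tool_pos: [0.5601, -0.0177, 0.0594]
ee_rot: [-0.705, 0.707, 0.032, -0.032]
ft_force: [0.0, -5.7, 1.9]
finger_gap: -0.002
```

Call:
carry_out:
  motion:
    - [-1,[0,0,1],[0,0,0]]
    - [-1,[0,0,1],[0,0,0]]
    - [-1,[0,0,1],[0,0,0]]

```text
time_s: 6.48
tool_pos: [0.5599, -0.0149, 0.0594]
ee_rot: [-0.706, 0.707, 0.033, -0.033]
ft_force: [-0.3, -3.7, 0.5]
finger_gap: 0.002
```

```bash
python3 look.py t7
```

```text
t 6.4833 p [ 0.5599 -0.0149  0.0594] F [-0.3 -3.7  0.5] along -33.9 across 1.8 gap 0.0
blue top n 39 z 0.0916 along 2..98% [-4.5  1.4  5.8] front-15 = -9.2
```

Call:
carry_out:
  motion:
    - [-1,[0,0,1],[0,0,0]]
    - [-1,[0,0,2],[0,0,0]]
    - [-1,[0,0,2],[0,0,0]]

```text
time_s: 6.78
tool_pos: [0.5595, -0.011, 0.0593]
ee_rot: [0.707, -0.706, -0.033, 0.033]
ft_force: [-0.6, -1.5, 0.6]
finger_gap: -0.003
```

```bash
python3 look.py t8
```

```text
t 6.7833 p [ 0.5595 -0.011   0.0593] F [-0.6 -1.5  0.6] along -30.0 across 1.8 gap -0.0
blue top n 33 z 0.0912 along 2..98% [-0.3  5.4  9.7] front-15 = -5.3
```

Call:
carry_out:
  motion:
    - [-1,[0,0,1],[0,0,0]]
    - [-1,[0,0,2],[0,0,0]]
    - [-1,[0,0,2],[0,0,0]]

```text
time_s: 7.08
tool_pos: [0.5593, -0.0092, 0.0593]
ee_rot: [0.707, -0.706, -0.033, 0.033]
ft_force: [0.1, -0.5, 0.3]
finger_gap: -0.001
```

```bash
python3 look.py t9
```

```text
t 7.0833 p [ 0.5593 -0.0092  0.0593] F [ 0.1 -0.5  0.3] along -28.2 across 1.8 gap -0.0
blue top n 32 z 0.0916 along 2..98% [ 1.3  7.2 11.1] front-15 = -3.9
```

Call:
carry_out:
  motion:
    - [-1,[0,0,-4],[0,0,0]]
    - [-1,[0,0,-12],[0,0,0]]
    - [-1,[0,0,-30],[0,0,0]]
    - [-1,[0,0,-55],[0,0,0]]
    - [-1,[0,-20,-80],[0,0,0]]
    - [-1,[0,-55,-100],[0,0,0]]
    - [-1,[0,-95,-100],[0,0,0]]
    - [-1,[0,-130,-110],[0,0,0]]

```text
time_s: 7.8
tool_pos: [0.5694, -0.1202, 0.1911]
ee_rot: [0.707, -0.706, -0.033, 0.033]
ft_force: [0.6, -0.4, 0.2]
finger_gap: -0.002
```

Call:
carry_out:
  motion:
    - [-1,[0,0,-35],[0,5,0]]
    - [-1,[-10,0,-70],[0,10,0]]
    - [-1,[-20,0,-105],[0,15,0]]
    - [-1,[-30,0,-135],[0,20,0]]
    - [-1,[-40,0,-160],[0,25,0]]
    - [-1,[-40,0,-170],[0,25,0]]
    - [-1,[-40,0,-170],[0,25,0]]

```text
time_s: 8.38
tool_pos: [0.5444, -0.2967, 0.1891]
ee_rot: [-0.696, 0.697, -0.122, 0.122]
ft_force: [0.3, 0.0, -0.3]
finger_gap: -0.003
```

```bash
cat > fin.py <<'E'
from h import *
import sys
exec(open('plan.py').read().split("a,c,z=")[0])
for n,wt,wf in(('top',(200,160,290,185),(215,165,290,230)),('scene',(205,195,275,255),(195,130,330,250))):
    p,d=cams.grab_frame(n); P=pts(n,d)
    g,_,_=cen(p,'green',wt); G=ray(n,g,.024 if n=='top' else .021); ga=(G[:2]-N)@ey*1e3
    _,_,m=cen(p,'blue',wf); q=P[m>0]; q=q[(q[:,2]>.086)&(q[:,2]<.1)]; A=(q[:,:2]-N)@ey*1e3
    lo,hi=np.percentile(A,[2,98])
    print(n,'green',ga.round(1),'fence top mean z',q.mean(0)[2].round(4),'lo/hi/mid/mean',np.round([lo,hi,(lo+hi)/2,A.mean()],1), 'diff',((lo+hi)/2-ga).round(1))
    # white line on top
    hs=cv2.cvtColor(p,cv2.COLOR_BGR2HSV); w=(hs[...,1]<90)&(hs[...,2]>110)&(P[...,2]>.086)&(P[...,2]<.1); Aw=(P[...,:2]-N)@ey*1e3; Cw=(P[...,:2]-N)@ex*1e3
    w&=(abs(Aw)<20)&(abs(Cw)<58); v,u=np.nonzero(w)
    if len(u): r=np.array([ray(n,(a,b),.092) for a,b in zip(u,v)]); print(' white',len(u),((r[:,:2]-N)@ey*1e3).mean().round(1))
    x,y=int(g[0]),int(g[1]); cv2.imwrite(f'pics/{sys.argv[1]}{n}.png',cv2.resize(p[max(0,y-70):y+90,x-110:x+110],None,fx=3.4,fy=3.4))
E
python3 fin.py f
```

```text
t 8.3833 p [ 0.5444 -0.2967  0.1891] F [ 0.3  0.  -0.3] along -312.9 across -40.8 gap -0.0
top green 0.0 fence top mean z 0.0911 lo/hi/mid/mean [-14.7  10.9  -1.9  -1.8] diff -1.9
 white 94 1.1
scene green 0.2 fence top mean z 0.0913 lo/hi/mid/mean [-14.7  12.4  -1.2   1. ] diff -1.4
 white 178 -5.8
```

View pics/ftop.png

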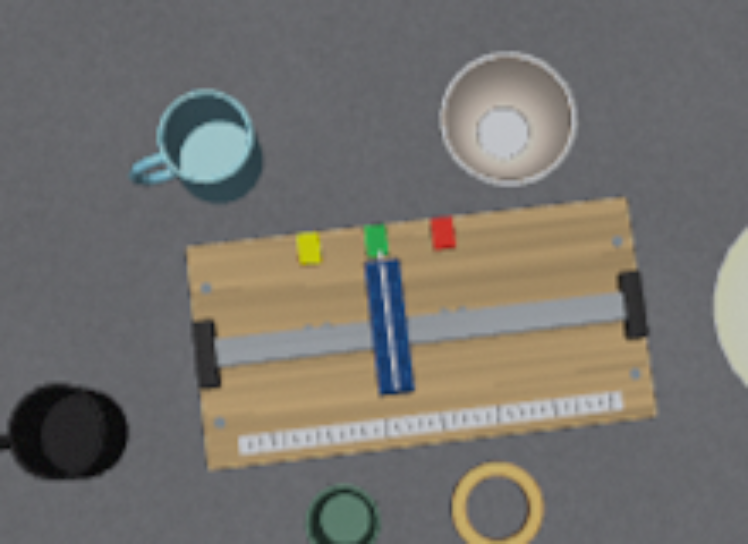

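View pics/fscene.png

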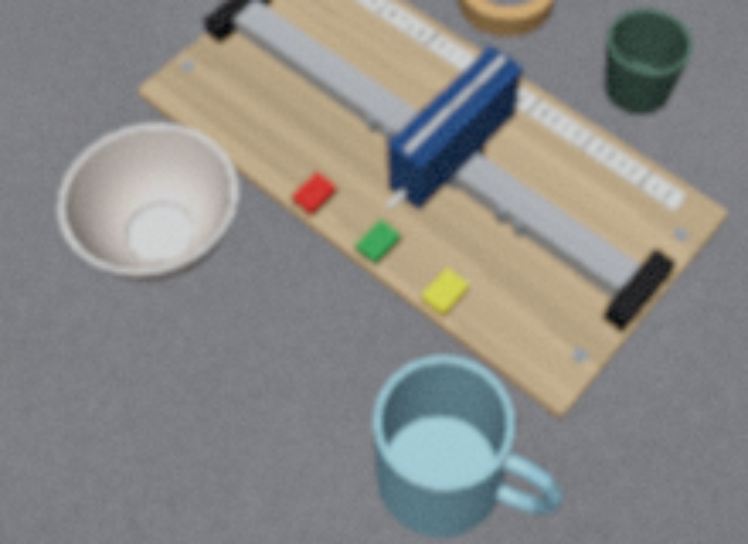

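The top view shows the fence's pointer at (380,255), level with the green tab at (376,240). All bystanders are in place and the arm is clear. My offset estimates disagree, from −2 to +1 mm, so I'll measure the white line more finely.

```bash
python3 - <<'E'
from h import *
p=np.mean([cams.grab_frame('top')[0].astype(float) for _ in range(6)],0)
th=np.radians(5.55); ex=np.array([np.cos(th),np.sin(th)]); ey=np.array([-ex[1],ex[0]])
c=cams.get_calibration('top'); o=np.array(c['origin']); Rm=rot(c['attitude'])
def px(xyz):
    q=Rm.T@(xyz-o); return c['cx']+c['fx']*q[0]/-q[2], c['cy']-c['fy']*q[1]/-q[2]
N=np.array([.5548,.0187]); a=np.arange(-30,30,.25)
def prof(cs,z,a=a):  # mean profile along rail, over across-values cs (mm)
    out=0
    for s in cs:
        uv=np.array([px(np.append(N+t/1e3*ey+s/1e3*ex,z)) for t in a],np.float32)
        out=out+cv2.remap(p.astype(np.float32),uv[None,:,0].copy(),uv[None,:,1].copy(),cv2.INTER_LINEAR)[0]
    return out/len(cs)
b=prof(np.arange(-45,46,3),.092)      # fence top
r=b[:,2]; w=np.clip(r-np.median(r[(abs(a)>5)&(abs(a)<11)]),0,None)*(abs(a)<7); print('white line',(w@a/w.sum()).round(2))
bl=b[:,0]-b[:,2]*1.0; print('edges of blue(+b-r) at half', [x.round(1) for x in a[np.nonzero(np.diff((bl>(bl.max()+bl[0])/2).astype(int)))[0]]])
for n,off,f in(('red',-60,lambda q:q[:,2]-q[:,1]),('green',0,lambda q:q[:,1]-q[:,2]),('yellow',60,lambda q:q[:,2]-q[:,0])):
    A=a+off; q=f(prof(np.arange(78,91,2),.024,A)); q=np.clip(q-np.median(q),0,None)*(abs(a)<18); print(n,(q@A/q.sum()).round(2))
E
```

```text
white line -1.75
edges of blue(+b-r) at half [np.float64(-16.0), np.float64(12.8)]
red -59.51
green 0.42
yellow 60.36
```

```bash
python3 - <<'E'
from h import *
th=np.radians(5.55); ex=np.array([np.cos(th),np.sin(th)]); ey=np.array([-ex[1],ex[0]]); N=np.array([.5548,.0187]); a=np.arange(-20,20,.25)
for n in('top','scene'):
    p=np.mean([cams.grab_frame(n)[0].astype(np.float32) for _ in range(6)],0)
    c=cams.get_calibration(n); o=np.array(c['origin']); Rm=rot(c['attitude'])
    def prof(s,z,A):
        q=(np.c_[N+A[:,None]/1e3*ey+s/1e3*ex,np.full(len(A),z)]-o)@Rm
        return cv2.remap(p,(c['cx']-c['fx']*q[:,0]/q[:,2]).astype(np.float32)[None],(c['cy']+c['fy']*q[:,1]/q[:,2]).astype(np.float32)[None],cv2.INTER_LINEAR)[0]
    S=np.arange(-45,46,5); L=[]
    for s in S:
        r=prof(s,.092,a)[:,2]; w=np.clip(r-np.median(r[abs(a)<11])-10,0,None)*(abs(a)<9); L.append(w@a/w.sum())
    k=np.polyfit(S,L,1); print(n,'line at across 0:',k[1].round(2),'at 84:',np.polyval(k,84).round(2),'deg',np.degrees(k[0]).round(2))
    for nm,off,f in(('red',-60,lambda q:q[:,2]-q[:,1]),('green',0,lambda q:q[:,1]-q[:,2]),('yellow',60,lambda q:q[:,2]-q[:,0])):
        A=a+off; q=sum(f(prof(s,.024,A)) for s in range(76,93,2)); q=np.clip(q-np.median(q)-.2*np.ptp(q),0,None); print(nm,(q@A/q.sum()).round(2))
E
```

```text
top line at across 0: -1.65 at 84: -1.79 deg -0.1
red -59.53
green 0.29
yellow 60.13
scene line at across 0: -3.19 at 84: -3.54 deg -0.24
red -59.47
green 0.77
yellow 60.14
```

Both views put the fence about 2 mm short (top −2.0, scene nearer −3.5). That is close to the 3 mm limit, so I'll go back and nudge it forward about 2 mm.

```bash
python3 plan.py -100 0 189
```

```text
t 9.3833 p [ 0.5457 -0.2926  0.1893] F [-0.  -0.3 -0. ] along -308.9 across -39.2 gap 0.0
shift [-53.5   0.3 205.7] turn [  0.  -25.2   0. ] |z| [ 0. -1. -0.]
```

Call:
carry_out:
  motion:
    - [-1,[-9,0,34],[0,-5,0]]
    - [-1,[-18,0,69],[0,-10,0]]
    - [-1,[-27,0,103],[0,-15,0]]
    - [-1,[-36,0,137],[0,-20,0]]
    - [-1,[-45,0,171],[0,-25.2,0]]
    - [-1,[-53.5,0,196],[0,-25.2,0]]
    - [-1,[-53.5,0,206],[0,-25.2,0]]
    - [-1,[-53.5,0,206],[0,-25.2,0]]

```text
time_s: 10.05
tool_pos: [0.5652, -0.0772, 0.1897]
ee_rot: [0.707, -0.706, -0.036, 0.035]
ft_force: [0.7, 0.2, -0.4]
finger_gap: -0.001
```

Call:
carry_out:
  motion:
    - [-1,[0,30,0],[0,0,0]]
    - [-1,[0,65,0],[0,0,0]]
    - [-1,[0,100,0],[0,0,0]]
    - [-1,[0,122,0],[0,0,0]]
    - [-1,[0,130,0],[0,0,0]]
    - [-1,[0,130,0],[0,0,0]]
    - [-1,[0,130,0],[0,0,0]]

```text
time_s: 10.63
tool_pos: [0.5651, -0.0816, 0.0599]
ee_rot: [-0.706, 0.706, 0.034, -0.034]
ft_force: [0.4, 0.2, 0.3]
finger_gap: 0.003
```

```bash
python3 plan.py -40 0 59
```

```text
t 10.6333 p [ 0.5651 -0.0816  0.0599] F [0.4 0.2 0.3] along -100.8 across 0.5 gap 0.0
shift [-0.6  0.9 60.8] turn [ 0.  -0.1  0. ] |z| [ 0. -1. -0.]
```

Call:
carry_out:
  motion:
    - [-1,[0,0,15],[0,0,0]]
    - [-1,[0,0,30],[0,0,0]]
    - [-1,[0,0,45],[0,0,0]]
    - [-1,[0,0,55],[0,0,0]]
    - [-1,[0,0,62],[0,0,0]]
    - [-1,[0,0,66],[0,0,0]]
    - [-1,[0,0,69],[0,0,0]]
    - [-1,[0,0,69],[0,0,0]]

```text
time_s: 11.3
tool_pos: [0.5581, -0.0118, 0.0597]
ee_rot: [-0.706, 0.706, 0.035, -0.034]
ft_force: [0.6, -0.6, -0.0]
finger_gap: 0.004
```

Call:
carry_out:
  motion:
    - [-1,[0,0,1],[0,0,0]]
    - [-1,[0,0,2],[0,0,0]]
    - [-1,[0,0,3],[0,0,0]]
    - [-1,[0,0,3],[0,0,0]]

```text
time_s: 11.63
tool_pos: [0.5576, -0.0091, 0.0592]
ee_rot: [-0.706, 0.706, 0.034, -0.034]
ft_force: [0.4, -0.2, -1.2]
finger_gap: 0.002
```

```bash
python3 look.py t10
```

```text
t 11.6333 p [ 0.5576 -0.0091  0.0592] F [ 0.4 -0.2 -1.2] along -27.9 across 0.1 gap 0.0
blue top n 28 z 0.0915 along 2..98% [ 1.6  7.6 11.5] front-15 = -3.5
```

Call:
carry_out:
  motion:
    - [-1,[0,0,1],[0,0,0]]
    - [-1,[0,0,2],[0,0,0]]
    - [-1,[0,0,2],[0,0,0]]

```text
time_s: 11.93
tool_pos: [0.5573, -0.0069, 0.0592]
ee_rot: [-0.706, 0.706, 0.034, -0.034]
ft_force: [-0.3, -1.2, -1.0]
finger_gap: -0.002
```

```bash
python3 look.py t11
```

```text
t 11.9333 p [ 0.5573 -0.0069  0.0592] F [-0.3 -1.2 -1. ] along -25.7 across -0.0 gap -0.0
blue top n 28 z 0.0908 along 2..98% [ 4.4 10.4 13.8] front-15 = -1.2
```

The fence moved about 2 mm and the force stayed low. Now I'll release it and retreat.

Call:
carry_out:
  motion:
    - [-1,[0,0,-4],[0,0,0]]
    - [-1,[0,0,-12],[0,0,0]]
    - [-1,[0,0,-30],[0,0,0]]
    - [-1,[0,0,-55],[0,0,0]]
    - [-1,[0,-20,-80],[0,0,0]]
    - [-1,[0,-55,-100],[0,0,0]]
    - [-1,[0,-95,-100],[0,0,0]]
    - [-1,[0,-130,-110],[0,0,0]]

```text
time_s: 12.65
tool_pos: [0.5677, -0.117, 0.1911]
ee_rot: [0.707, -0.706, -0.034, 0.034]
ft_force: [1.8, -0.2, 0.2]
finger_gap: -0.001
```

Call:
carry_out:
  motion:
    - [-1,[0,0,-35],[0,5,0]]
    - [-1,[-10,0,-70],[0,10,0]]
    - [-1,[-20,0,-105],[0,15,0]]
    - [-1,[-30,0,-135],[0,20,0]]
    - [-1,[-40,0,-160],[0,25,0]]
    - [-1,[-40,0,-170],[0,25,0]]
    - [-1,[-40,0,-170],[0,25,0]]
    - [-1,[-40,0,-170],[0,25,0]]

```text
time_s: 13.32
tool_pos: [0.5448, -0.2891, 0.1891]
ee_rot: [0.697, -0.697, 0.119, -0.119]
ft_force: [0.2, 1.1, -0.8]
finger_gap: -0.002
```

```bash
python3 - <<'E'
from h import *
th=np.radians(5.55); ex=np.array([np.cos(th),np.sin(th)]); ey=np.array([-ex[1],ex[0]]); N=np.array([.5548,.0187]); a=np.arange(-20,20,.25)
for n in('top','scene'):
    p=np.mean([cams.grab_frame(n)[0].astype(np.float32) for _ in range(6)],0); cv2.imwrite(f'pics/z{n}.png',p)
    c=cams.get_calibration(n); o=np.array(c['origin']); Rm=rot(c['attitude'])
    def prof(s,z,A):
        q=(np.c_[N+A[:,None]/1e3*ey+s/1e3*ex,np.full(len(A),z)]-o)@Rm
        return cv2.remap(p,(c['cx']-c['fx']*q[:,0]/q[:,2]).astype(np.float32)[None],(c['cy']+c['fy']*q[:,1]/q[:,2]).astype(np.float32)[None],cv2.INTER_LINEAR)[0]
    S=np.arange(-45,46,5); L=[]
    for s in S:
        r=prof(s,.092,a)[:,2]; w=np.clip(r-np.median(r[abs(a)<11])-10,0,None)*(abs(a)<9); L.append(w@a/w.sum())
    k=np.polyfit(S,L,1); print(n,'line at across 0:',k[1].round(2),'at 84:',np.polyval(k,84).round(2))
    q=sum((lambda q:q[:,1]-q[:,2])(prof(s,.024,a)) for s in range(76,93,2)); q=np.clip(q-np.median(q)-.2*np.ptp(q),0,None); print('green',(q@a/q.sum()).round(2))
E
python3 fin.py g
```

```text
top line at across 0: 0.7 at 84: 0.6
green 0.26
scene line at across 0: -0.76 at 84: -0.5
green 0.76
t 13.9167 p [ 0.5447 -0.2893  0.1893] F [ 0.6 -0.5 -0.2] along -305.6 across -39.8 gap -0.0
top green 0.0 fence top mean z 0.0913 lo/hi/mid/mean [-12.3  13.5   0.6   0.6] diff 0.6
 white 100 3.8
scene green 0.5 fence top mean z 0.0913 lo/hi/mid/mean [-12.   15.    1.5   3.5] diff 1.0
 white 184 -3.1[ WARN:0@4.190] global loadsave.cpp:1063 imwrite_ Unsupported depth image for selected encoder is fallbacked to CV_8U.
```

View pics/ztop.png

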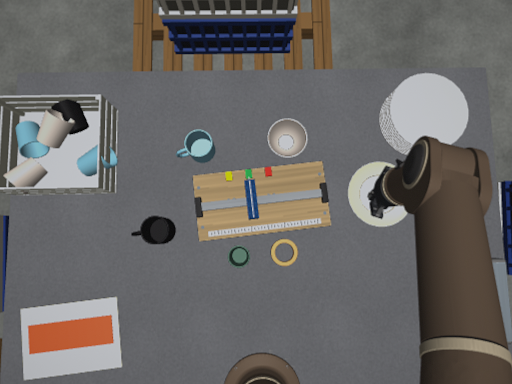

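The fence at (251,198) lines up with the green tab at (249,174), with offsets of +0.4 mm (top) and −1.4 mm (scene). The arm is well clear, and every bystander is at its starting pixel.

```bash
python3 -c "
from cell import order
print(order.close_job())"
```

```text
the job is handed in; nothing more can be done
None
```

The fence sits in the notch beside the green tab, and I handed the job in at about 14 s on the robot's clock (the limit is 45 s). The hand-in reported no verdict.

- **The push:** I pushed the fence's back face with shut fingers, past the red notch and over the ridge into the green one. The highest force I read was about 10 N, against a 120 N wrist limit. After the first release it measured about 2 mm short, which is near the 3 mm limit. I went back, nudged it 2 mm further and retreated.
- **Position at the end:** My finest measurement, of the white line on the fence, put it +0.4 mm from the tab's middle in the top view and about −1.4 mm in the scene view. The fence's edges gave +0.6 and +1.0 mm. All of these are within 3 mm.
- **Seating and surroundings:** The fence's top was at 91 mm, so it was not lifted. The mugs, bowl, plate, cup and tape roll looked unmoved in the last top picture. The arm was about 19 cm above the table, touching nothing.
- **Checks that disagreed:** The two cameras differ by about 2 mm on the white line. A coarser white-pixel check gave +3.8 mm (top) and −3.1 mm (scene). I discounted it because it contradicts itself and the finer measurements.

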